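# Raise the sash of the paint-weighing cabinet to its working-height marker

## Task

Get the paint-weighing cabinet ready for use: with the fingertips beneath the lip of its sloping window, push the window up until the lip is level with the pointer on the side post, and leave it standing there. Push from beneath only: do not pinch the lip, press on its top or push on the glass and its frame. Leave the marker and all the tins, bottles and tools where they are.

Things in the scene. Friction and masses are not known exactly. Their poses are not given: they have to be found in the camera images.
- cabinet: clear-walled cabinet, 560 wide (y) x 375 deep (x) x 566 mm high, fixed. Origin: centre of its underside; x from its front to its back, z up, turned only about z. Its front leans back 25 deg, so 'up the slope' is 0.423 along x and 0.906 along z. Its 70 mm high base with a rounded sill ends 191 mm before the origin (-x); the sash stands over that edge. A scale is fixed inside.
- sash (a joint): place of the sliding window (sash) up the slope, m: 0 closed (30 mm gap over the base), grows as it is pushed up, end stop at 0.165. It is counterweighted: it stays wherever it is left; 4 to 6.5 N along the slope moves it either way. Its parts are sash_lip and sash_glass.
- lip_mid (a point): middle of the front edge of the sash's lip, half-way through its thickness. The lip is an aluminium flange, 440 long (along cabinet y), standing out 38 mm from the bottom rail square to the sloping window (so it rises 25 deg towards its front edge), 8 mm thick, front edge rounded 4 mm. Its underside is 4 mm below this point, measured down the slope, flush with the sash's lower edge.
- lip_end (a point): the same front edge line of the lip, 4 mm behind its front edge, at the lip's end at -y of the cabinet (the end beside the marker), half-way through its thickness
- sash_lip: the lip together with the 34 mm high aluminium bottom rail that it stands on. Origin at the middle of the sash's lower edge, in the plane of the window; z up the slope, y along the lip, -x out of the window towards the operator
- sash_glass: the rest of the sash: clear pane, aluminium stiles and top rail, and the black rubber bump strip (4 mm thick) that covers the upper side of the lip. Not to be pushed on. Same origin and axes as sash_lip
- marker (a joint): where the working-height marker is clamped up the slope, m: the lip is level with the pointer when joint sash equals this value. The marker is screwed fast and stays as it is
- marker_tip (a point): tip of the brass pointer cone (24 mm long, pointing to the lip's end, along cabinet +y) on a 36 x 26 mm black clamp on the front of the post at the cabinet's -y side (right-hand for the operator). Its z axis runs up the slope; the lip is level with it when lip_end has the same height along that axis
- paint_tin: paint tin, 108 mm dia. x 130 high, full, upright on the bench before one end of the lip; to be left where it stands. Origin at the centre of its underside.
- aerosol: aerosol can, 66 mm dia. x 195 high, upright on the bench before the other end of the lip; to be left where it stands. Origin at the centre of its underside.
- hardener_tin: smaller tin, 80 mm dia. x 95 high, beside the cabinet at its -y side; to be left where it stands. Origin at the centre of its underside.
- tape_roll: roll of masking tape, 100 mm dia. x 25, lying flat on the bench before the cabinet; to be left where it stands. Origin at the centre of its underside.
- sanding_block: rubber sanding block 120 x 62 x 28 mm lying before the cabinet; to be left where it stands. Origin at the centre of its underside.
- filler_spreader: steel filler spreader 100 x 85 x 4 mm with a 12 mm high grip, lying beside the cabinet at its +y side; to be left where it stands. Origin at the centre of its underside.
- mixing_cup: white mixing cup, 92 mm dia. x 115 high, on the scale inside the cabinet; to be left where it stands. Origin at the centre of its underside.
- tinter_bottle: white bottle, 56 mm dia. x 150 high, on the deck inside the cabinet; to be left where it stands. Origin at the centre of its underside.
Not all that is in view belongs to the job. Of the things that look like the sanding_block, take the one that is farthest from the robot's base at the start.

How it is judged (in metres and radians):
On the way:
1. the fingers push on the lip and the sash slides up (contact force between the fingers and sash_lip above 0.5 N and velocity of joint sash above 0.002 m/s), for 0.1 s.
At the end, for the whole second after the job is handed in: The lip is within 10 mm of level with the pointer, measured up the slope, and the sash stands still (under 4 mm/s); the marker is where it was (5 mm), and every bystander stands where it stood (20 mm) and as upright as before (0.1 rad) (z of lip_end in the frame of marker_tip between -0.01 and 0.01 m and velocity of joint sash between -0.004 and 0.004 m/s and distance of marker_tip from where it was at the start of the episode below 0.005 m and distance of each of paint_tin, hardener_tin, aerosol, tape_roll, sanding_block, filler_spreader, mixing_cup, tinter_bottle from where it was at the start of the episode below 0.02 m and angle between each of paint_tin, hardener_tin, aerosol, tape_roll, sanding_block, filler_spreader, mixing_cup, tinter_bottle's own z axis and vertical below 0.1 rad); the robot touches nothing.
It fails at once if the sash is pinched, or pushed on by its glass, frame or the top of its lip (over 3 N) (contact force between the fingers and sash_glass above 3 N).
It fails at once if a bystander is lifted, carried or knocked (over 30 mm or 0.5 rad) (distance of any of paint_tin, hardener_tin, aerosol, tape_roll, sanding_block, filler_spreader, mixing_cup, tinter_bottle from where it was at the start of the episode above 0.03 m or angle between any of paint_tin, hardener_tin, aerosol, tape_roll, sanding_block, filler_spreader, mixing_cup, tinter_bottle's own z axis and vertical above 0.5 rad).
It also fails if it takes over 40 s, if anything falls off the work surface, if the arm or the gripper's body presses on something with over 40 N, if the wrist force passes 120 N, or if a joint passes its speed limit or range.

## Robot

A 7-joint arm with a two-finger parallel gripper is mounted at the origin on the work surface. World frame = base frame: x ahead of the robot, y to its left, z up, the work surface at z = 0. Lengths are in mm, angles in degrees, forces in N, time in s.
With the tool pointing down it reaches from about 400 to 875 mm from the base axis. Payload 6.5 kg.
Tool frame: the origin (TCP) lies midway between the tips of the shut fingers; the grasp point (between the pads) lies 19 mm behind it (env.tcp_to_grasp is the distance from the TCP to the grasp point, in mm); z points along the fingers, y is the line along which they close (so a half turn about z gives the same grasp; the last joint's range is limited). The gripper opens to 88 mm and grips with 3 to 60 N. Pads are 18 mm wide; open, the fingers measure 123 mm over their backs; the gripper's body (75 mm by 187 mm) begins 45 mm behind the grasp point.
Start: joints at [-67.506, 30.733, -0.252, 88.115, 0.149, 61.152, -4.079], TCP at [287.861, 582.774, 238.716] pointing down, gripper open.
Joint ranges: [-154.64, 154.64], [-21.42, 123.67], [-72.66, 72.17], [13.99, 137.28], [-74.86, 254.86], [10.95, 109.41], [-158.01, 158.01]. Speed limits (degrees/s): [136.94, 136.94, 180, 180, 180, 180, 180].

## Interface

Orientations are given as [roll, pitch, yaw] about the fixed x, y, z axes, in that order (R = Rz(yaw) Ry(pitch) Rx(roll)).
In Python, from station import status, imaging, env gives the robot as it stands.
- The arm moves only by the tool step_arm, never from a script. Its argument "rows" is a list of rows, each a list of 2 entries, a list of its own where there are three numbers: the shift along the world's x, y, z in mm, then the turn about the world's z in rad. In form: [[[dx, dy, dz], turn], ...]. A call has 1 to 8 rows; each row is the pose to reach, as a shift and turn from the pose commanded when the call began; what a row does not reach only later rows make up. A row lasts 1/12 s, in which the tool goes at most 41.7 mm and 7.16 degrees, less where a joint would pass 70% of its speed; a pose out of reach is approached as far as the arm can. A call with a gripper value outside its range is refused whole. "hand" is the closure in counts, from 0 (fully open) to 255 (shut), set as the call begins (left out, the last holds). The fingers move at their own pace and stop on an object; "grip_force" is the grip in N (left out, the last holds). Time passes only in rows, so rows that repeat a pose let the fingers close. It gives the time, the measured TCP pose, the force, the opening and the grip force at its end, in the units of the state.
- status.sense(): the state, without advancing time (a new reading comes with each control period).
- imaging.get_image(name): name is "side" or "top" or "wrist"; returns a dict with "image" (420x560x3 uint8, red, green, blue), "fx", "fy", "cx", "cy" (pixels), "k1" (the pictures are not rectified: a ray, as slopes to the right and down, at radius r is drawn at 1 + k1 r^2 times it, then the intrinsics apply), "R" (3x3) and "t" (3): a world point X has camera coordinates R X + t. Camera axes: x right, y down, z forward; pixel columns grow to the right and rows downward; lengths in mm; the calibration is good to about 2 mm. A picture is of the moment at which its call begins. There is no depth.
- env.sign_off(): hands the job in; it is judged then, once.
The state is a dict: "time": time; "q": joint angles; "joint_velocities": joint speeds; "tau": joint torques, N m; "position": TCP position; "tool_rot": TCP orientation; "ft_force": force on the tool from outside, world axes, zero at the start; "moment": the same for the moment, N m; "finger_gap": finger opening in mm; "gripper_force": force on a finger pad.
Only numpy, scipy, OpenCV 4.12 (cv2) and the standard library are available. Lean on these libraries where they do the work, as an engineer would, in place of code of your own. Each camera call takes 0.05 s, during which the arm holds its last target. There are 200 camera calls.

## Working session

There is one attempt and no reset: what is moved stays moved. The work goes in short steps, Python scripts to look and compute and a tool call to move; the robot and the scene stay as the last step left them, time stands still between calls to the robot, and variables do not carry over. Pictures are saved under pics/ and viewed, at most 10 in all, crops included, and the job is handed in when it is done.

Besides the shell and the picture viewer there is one more tool, called after "Call:" by a JSON object that holds its "fn" and its "kwargs", one argument or row to a line. step_arm: Moves the arm, as the interface text tells. Its arguments: {"type":"object","properties":{"rows":{"type":"array"},"hand":{"type":"number"},"grip_force":{"type":"number"}},"required":["rows"]}

```bash
mkdir -p pics; cat > h.py <<'E'
import numpy as np, cv2, pickle
from station import status, imaging, env
def snap(name,tag):
    d=imaging.get_image(name); cv2.imwrite(f'pics/{tag}.png',np.array(d['image'])[:,:,::-1]); pickle.dump(d,open(f'pics/{tag}.pkl','wb')); return d
def load(tag): return pickle.load(open(f'pics/{tag}.pkl','rb'))
def KD(d): return np.array([[d['fx'],0,d['cx']],[0,d['fy'],d['cy']],[0,0,1.]]),np.array([d['k1'],0,0,0.])
def ray(d,p):
    K,D=KD(d); u=cv2.undistortPoints(np.array([[p]],float),K,D)[0,0]
    R=np.array(d['R']);t=np.array(d['t']); v=R.T@np.array([u[0],u[1],1]); return -R.T@t, v/np.linalg.norm(v)
def onz(d,p,z):
    o,v=ray(d,p); return o+v*(z-o[2])/v[2]
def tri(*obs):
    A=0;b=0
    for d,p in obs:
        o,v=ray(d,p);M=np.eye(3)-np.outer(v,v);A=A+M;b=b+M@o
    X=np.linalg.solve(A,b); return X,[float(np.linalg.norm(np.cross(X-ray(d,p)[0],ray(d,p)[1]))) for d,p in obs]
def proj(d,X):
    K,D=KD(d);R=np.array(d['R']); return cv2.projectPoints(np.array(X,float).reshape(-1,3),cv2.Rodrigues(R)[0],np.array(d['t'],float),K,D)[0][:,0]
E
python3 - <<'E'
from h import *
a=snap('side','side0');b=snap('top','top0');c=snap('wrist','wrist0')
for d in(a,b,c): print(ray(d,(280,210)))
s=status.sense(); print(s)
cv2.imwrite('pics/ab.png',np.vstack([cv2.imread('pics/side0.png'),cv2.imread('pics/top0.png')])[:, :])
E
```

```text
(array([-387.28783719, -858.36787391, 1183.95354474]), array([ 0.52931076,  0.56021602, -0.63717198]))
(array([ 378.04369396,   42.95084767, 1672.08967558]), array([ 5.22399626e-02, -8.47461207e-04, -9.98634201e-01]))
(array([227.79029891, 611.01582236, 385.39976426]), array([ 0.23837871, -0.12196937, -0.96348278]))
{'time': 0.15, 'q': array([-67.50558961,  30.76637449,  -0.25171731,  88.15513494,
         0.14974487,  61.15188909,  -4.08068459]), 'joint_velocities': array([ 0.06557985, -0.15469861, -0.00342249, -0.19350609, -0.03099899,
       -0.02996456, -0.06536124]), 'tau': array([ 2.01220966e-03, -5.71325898e+01,  9.92302336e-01, -2.51829869e+01,
       -5.61005878e-02,  1.51771051e-02,  6.80580047e-05]), 'position': array([287.70294581, 582.36029145, 238.07122631]), 'tool_rot': array([-1.79927274e+02,  7.50098494e-03,  1.53713617e+02]), 'ft_force': array([ 0.30795584, -0.4991199 , -0.66502125]), 'moment': array([-0.0235702 ,  0.0058671 ,  0.01484074]), 'gripper_force': 0.0, 'finger_gap': 88.16649909131239}
```

View pics/side0.png

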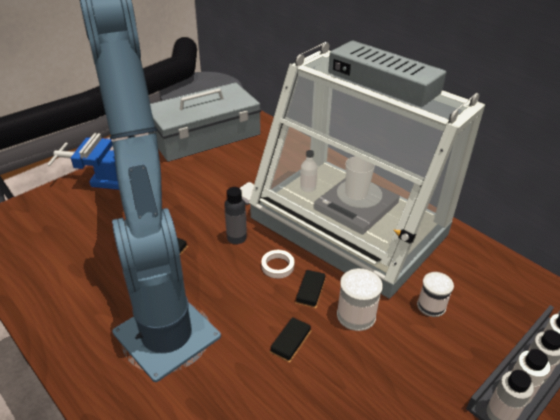

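View pics/top0.png

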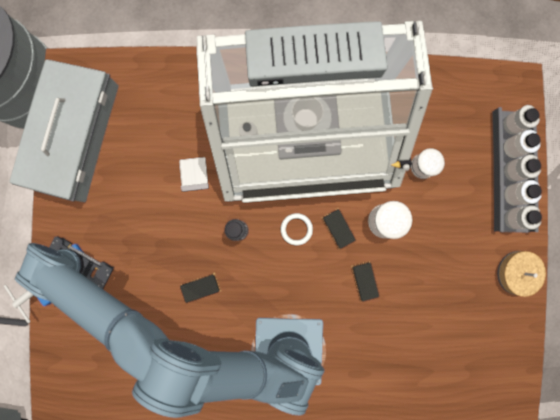

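The top view shows +x up and +y left. The black-covered lip runs from about (240,192) to (385,186) and the brass marker is at (403,164). In the side view the lip runs from about (262,200) to (380,260) and the marker is at (405,236). The sanding-block candidates are (340,229) and (366,281) in the top view, plus a dark pad at (199,288). I won't touch any of them. The lip is the only black strip at the sash's lower edge. Next I'll crop closer.

```bash
python3 - <<'E'
from h import *
s=cv2.imread('pics/side0.png');t=cv2.imread('pics/top0.png')
A=cv2.resize(s[180:280,250:450],(800,400),interpolation=cv2.INTER_CUBIC)
B=cv2.resize(t[150:200,220:420],(800,200),interpolation=cv2.INTER_CUBIC)
cv2.imwrite('pics/c1.png',np.vstack([A,B]))
E
```

```text
(no output)
```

View pics/c1.png

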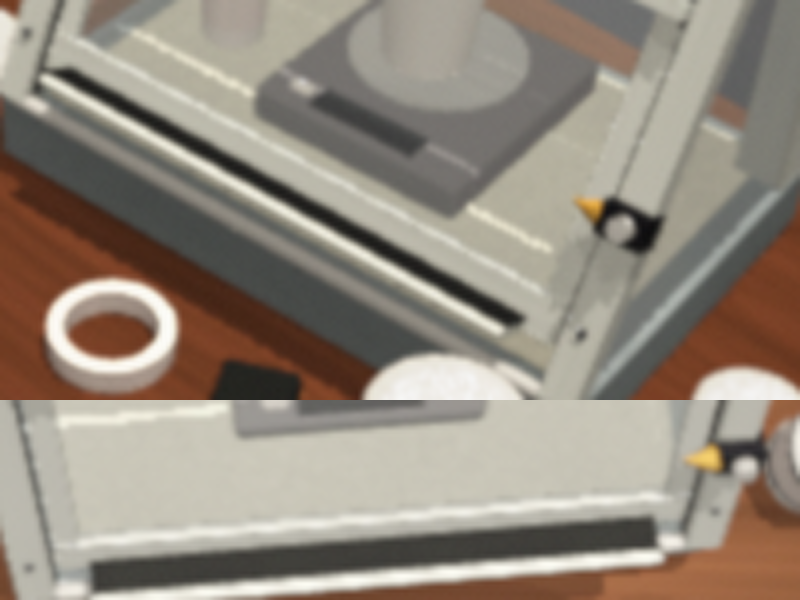

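The lip's bright front edge runs from (260.5,199.5) to (376.2,263) in the side view and from (242.5,199.2) to (385.5,189.5) in the top view. The marker tip is at (393.2,229.8) in the side view and (391.2,164.8) in the top view.

```bash
python3 - <<'E'
from h import *
a=load('side0');b=load('top0')
L,e1=tri((a,(260.5,199.5)),(b,(242.5,199.0)));R,e2=tri((a,(376.2,263)),(b,(385.5,189.4)));M,e3=tri((a,(393.2,229.8)),(b,(391.2,164.8)))
print(L,e1,R,e2,M,e3,np.linalg.norm(L-R))
y=L-R;y[2]=0;y/=np.linalg.norm(y);x=np.array([y[1],-y[0],0]);u=.423*x+np.array([0,0,.906])
mid=(L+R)/2
print('yaw',np.degrees(np.arctan2(-y[0],y[1])),'x',x,'mid',mid,'slope diff',(M-R)@u,(M-mid)@u,'gap y',(R-M)@y,'norm', (M-R)@(.906*x-np.array([0,0,.423])))
# front bystanders tops
for n,p,z in(('tin',(390,220),130),('aer',(236,229),195),('tape',(297,229),25),('block',(340,229),28)): print(n,onz(b,p,z)[:2])
E
```

```text
[488.73769259 158.85388091 118.63119956] [1.6919714920041111, 1.6919714920042375] [ 531.53003494 -282.59839139  126.06105131] [0.5956354050723106, 0.5956354050721466] [ 594.89186344 -279.79595266  211.83059417] [0.8980533712946189, 0.8980533712945723] 443.58369669458625
yaw 5.536689442711674 x [0.99533462 0.09648314 0.        ] mid [510.13386376 -61.87225524 122.34612543] slope diff 104.49859166989154 107.86431451215601 gap y 3.3239836585690035 norm 21.102451600536792
tin [ 436.86522631 -296.59410402]
aer [396.41919309 168.35909309]
tape [403.95147016 -15.25464211]
block [ 407.4504689  -154.89435938]
```

Call:
{"fn": "step_arm", "kwargs": {
  "rows": [
    [[0, 0, 35], 0],
    [[0, -10, 70], 0],
    [[10, -45, 80], 0.08],
    [[20, -85, 80], 0.16],
    [[30, -125, 80], 0.24],
    [[40, -165, 80], 0.32],
    [[50, -205, 80], 0.4],
    [[60, -245, 80], 0.48]
  ],
  "hand": 255,
  "grip_force": 10
}}

```text
time: 0.82
position: [347.9, 335.6, 318.6]
tool_rot: [-180.0, -0.0, -178.6]
ft_force: [0.8, 0.0, -0.6]
finger_gap: 36.7
gripper_force: 0.0
```

Call:
{"fn": "step_arm", "kwargs": {
  "rows": [
    [[10, -40, 0], 0.04],
    [[20, -80, 0], 0.075],
    [[30, -120, 0], 0.075],
    [[40, -160, 0], 0.075],
    [[50, -200, 0], 0.075],
    [[60, -240, 0], 0.075],
    [[70, -280, 0], 0.075],
    [[78, -320, 0], 0.075]
  ]
}}

```text
time: 1.48
position: [425.9, 15.7, 318.9]
tool_rot: [180.0, 0.0, -174.5]
ft_force: [0.9, 0.8, -0.4]
finger_gap: 0.4
gripper_force: 0.0
```

Call:
{"fn": "step_arm", "kwargs": {
  "rows": [
    [[5, -40, 0], 0],
    [[10, -80, 0], 0],
    [[10, -80, 0], 0],
    [[10, -80, 0], 0]
  ]
}}

```text
time: 1.82
position: [435.6, -64.2, 318.6]
tool_rot: [-180.0, -0.0, -174.8]
ft_force: [-0.6, 0.5, -0.2]
finger_gap: 0.3
gripper_force: 0.0
```

```bash
python3 - <<'E'
from h import *
a=load('side0');b=load('top0')
w=snap('wrist','w1'); snap('side','s1')
print(ray(w,(280,210)))
print(proj(w,[[488.7,158.9,122],[531.5,-282.6,122],[594.9,-279.8,211.8],[510,-62,122]]))
im=cv2.imread('pics/w1.png'); cv2.imwrite('pics/w1b.png',cv2.resize(im,(800,600),interpolation=cv2.INTER_CUBIC))
E
```

```text
(array([369.12045175, -71.07740433, 466.12529625]), array([ 0.26636809,  0.02178969, -0.96362506]))
[[451.81509763 243.79612802]
 [104.44023831 245.25765892]
 [ 63.2228994  333.88654617]
 [277.71629691 244.93393371]]
```

View pics/w1b.png

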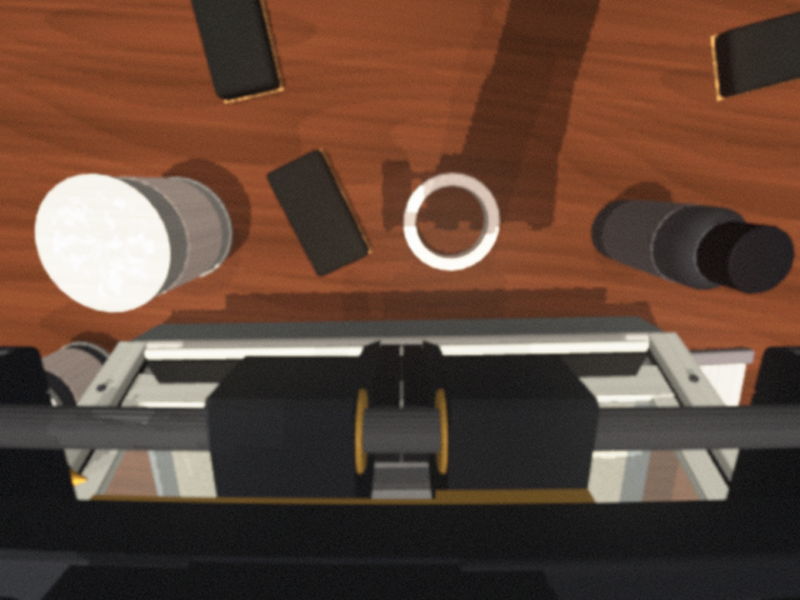

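The wrist view shows the lip's bright front edge from (101,243) to (455,240) in original pixels, and the marker tip at (61.6,336). Both agree with the projections to within a few pixels.

```bash
python3 - <<'E'
from h import *
a=load('side0');b=load('top0');w=load('w1')
L,e1=tri((a,(260.5,199.5)),(b,(242.5,199.0)),(w,(455,241)));R,e2=tri((a,(376.2,263)),(b,(385.5,189.4)),(w,(101.5,244.5)));M,e3=tri((a,(393.2,229.8)),(b,(391.2,164.8)),(w,(61.6,336)))
print(L,e1,R,e2,M,e3,np.linalg.norm(L-R))
y=L-R;y[2]=0;y/=np.linalg.norm(y);x=np.array([y[1],-y[0],0]);u=.423*x+np.array([0,0,.906]);n=.906*x-np.array([0,0,.423])
print('yaw',np.degrees(np.arctan2(-y[0],y[1])),(L+R)/2,(M-R)@u,(M-(L+R)/2)@u,(M-R)@n)
im=cv2.imread('pics/w1.png');top=cv2.resize(im[225:265,90:470],(760,160),interpolation=cv2.INTER_CUBIC)
cv2.imwrite('pics/c2.png',top)
E
```

```text
[487.01276584 159.55615011 120.82157309] [1.3655766473126334, 3.463716154265407, 3.6899798129134744] [ 530.3491208  -283.09285243  126.60807132] [1.024297560419503, 1.2588963916033227, 1.6804902861279607] [ 594.93556159 -279.90526676  213.17525079] [1.6270927664452195, 0.46068357332988236, 1.23825671084099] 444.8029481414672
yaw 5.5915691632995435 [508.68094332 -61.76835116 123.7148222 ] 105.75131162655344 108.37259532542107 21.900359696659528
```

Call:
{"fn": "step_arm", "kwargs": {
  "rows": [
    [[0, 0, -40], 0],
    [[0, 0, -80], 0],
    [[0, 0, -120], 0],
    [[0, 0, -160], 0],
    [[0, 0, -200], 0],
    [[0, 0, -217], 0],
    [[0, 0, -217], 0],
    [[0, 0, -217], 0]
  ]
}}

```text
time: 2.58
position: [435.4, -60.9, 101.4]
tool_rot: [180.0, -0.1, -174.4]
ft_force: [0.1, 0.0, 0.1]
finger_gap: 0.5
gripper_force: 0.0
```

Call:
{"fn": "step_arm", "kwargs": {
  "rows": [
    [[20, 2, 0], 0],
    [[40, 4, 0], 0],
    [[50, 5, 0], 0],
    [[50, 5, 0], 0]
  ]
}}

```text
time: 2.92
position: [489.4, -56.2, 103.6]
tool_rot: [-180.0, 0.3, -174.4]
ft_force: [0.1, -0.6, 0.0]
finger_gap: 0.8
gripper_force: 0.0
```

Call:
{"fn": "step_arm", "kwargs": {
  "rows": [
    [[2, 0, 0], 0],
    [[4, 0, 0], 0],
    [[6, 1, 0], 0],
    [[8, 1, 0], 0],
    [[8, 1, 0], 0]
  ]
}}

```text
time: 3.33
position: [492.3, -56.2, 101.5]
tool_rot: [180.0, -0.2, -174.5]
ft_force: [-4.0, 0.4, 2.9]
finger_gap: 0.2
gripper_force: 2.0
```

Contact made. Now pushing along the slope with a slight forward bias.

Call:
{"fn": "step_arm", "kwargs": {
  "rows": [
    [[2.5, 0.2, 3.6], 0],
    [[4.5, 0.4, 7.2], 0],
    [[6.5, 0.6, 10.8], 0],
    [[8, 0.8, 14.4], 0],
    [[10, 1, 18], 0],
    [[11.5, 1.1, 21.7], 0],
    [[13.5, 1.3, 25.4], 0],
    [[15, 1.5, 29], 0]
  ]
}}

```text
time: 4.0
position: [504.6, -54.9, 129.2]
tool_rot: [179.9, -0.5, -174.5]
ft_force: [-7.7, -0.5, -3.4]
finger_gap: 0.5
gripper_force: 3.8
```

```bash
python3 - <<'E'
from h import *
a=snap('side','s2');b=snap('top','t2');print(status.sense()['ft_force'],status.sense()['position'])
s=cv2.imread('pics/s2.png');t=cv2.imread('pics/t2.png')
A=cv2.resize(s[180:280,250:450],(800,400),interpolation=cv2.INTER_CUBIC)
B=cv2.resize(t[150:200,220:420],(800,200),interpolation=cv2.INTER_CUBIC)
cv2.imwrite('pics/c3.png',np.vstack([A,B]))
E
```

```text
[-8.62711795  0.07903541  3.97872428] [505.01369832 -54.7808997  129.76102205]
```

View pics/c3.png

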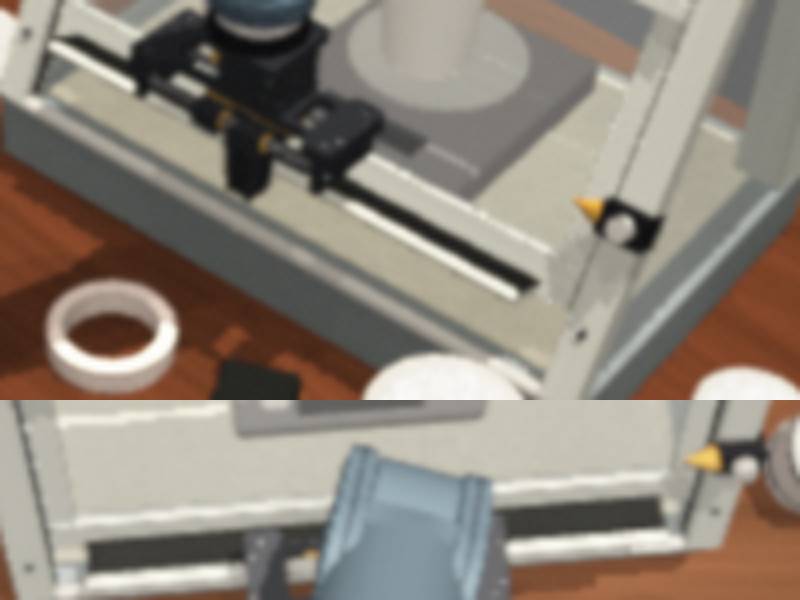

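The lip has risen: its right end is now at (379.8,254) in the side view and (386.7,185) in the top view. The marker hasn't moved.

```bash
python3 - <<'E'
from h import *
a=load('s2');b=load('t2')
R0=tri((a,(376.2,263)),(b,(385.5,189.4)))[0];R,e=tri((a,(379.75,254)),(b,(386.75,185)));M=tri((a,(393.2,229.8)),(b,(391.2,164.8)))[0]
x=np.array([.9953,.097,0]);u=.423*x+np.array([0,0,.906]);print(R,e,(R-R0)@u,(M-R)@u)
E
```

```text
[ 542.79171    -281.09676018  152.8815    ] [1.1536445700346993, 1.153644570034566] 29.102239160368114 75.3960373473784
```

Call:
{"fn": "step_arm", "kwargs": {
  "rows": [
    [[2, 0.2, 3.6], 0],
    [[3.7, 0.4, 7.2], 0],
    [[5.5, 0.6, 10.8], 0],
    [[7, 0.8, 14.4], 0],
    [[9, 0.9, 18], 0],
    [[10.5, 1, 21.7], 0],
    [[12.3, 1.2, 25.4], 0],
    [[14, 1.4, 29], 0]
  ]
}}

```text
time: 4.77
position: [517.9, -53.4, 157.9]
tool_rot: [179.9, -0.6, -174.5]
ft_force: [-8.9, -0.2, -2.1]
finger_gap: 0.7
gripper_force: 5.0
```

Call:
{"fn": "step_arm", "kwargs": {
  "rows": [
    [[1.7, 0.2, 3.6], 0],
    [[3.5, 0.3, 7.2], 0],
    [[5.2, 0.5, 10.8], 0],
    [[7, 0.7, 14.4], 0],
    [[9, 0.9, 18], 0],
    [[10.5, 1, 21.7], 0],
    [[11, 1.1, 22], 0],
    [[11, 1.1, 22], 0]
  ]
}}

```text
time: 5.43
position: [528.3, -52.3, 180.1]
tool_rot: [179.9, -0.7, -174.5]
ft_force: [-14.8, 1.1, 4.5]
finger_gap: 0.6
gripper_force: 7.1
```

```bash
python3 - <<'E'
from h import *
a=snap('side','s3');b=snap('top','t3');print(status.sense()['ft_force'],status.sense()['position'])
s=cv2.imread('pics/s3.png');t=cv2.imread('pics/t3.png')
A=cv2.resize(s[210:270,350:420],(560,480),interpolation=cv2.INTER_CUBIC)
B=cv2.resize(t[150:195,350:420],(560,360),interpolation=cv2.INTER_CUBIC)[:120*3]
c=np.zeros((480,800,3),np.uint8)
A=cv2.resize(s[205:265,350:400],(400,480),interpolation=cv2.INTER_CUBIC);B=cv2.resize(t[145:205,355:405],(400,480),interpolation=cv2.INTER_CUBIC)
cv2.imwrite('pics/c4.png',np.hstack([A,B]))
E
```

```text
[-13.9509306    1.38384822   5.08897559] [528.29988098 -52.26786985 180.07570569]
```

View pics/c4.png

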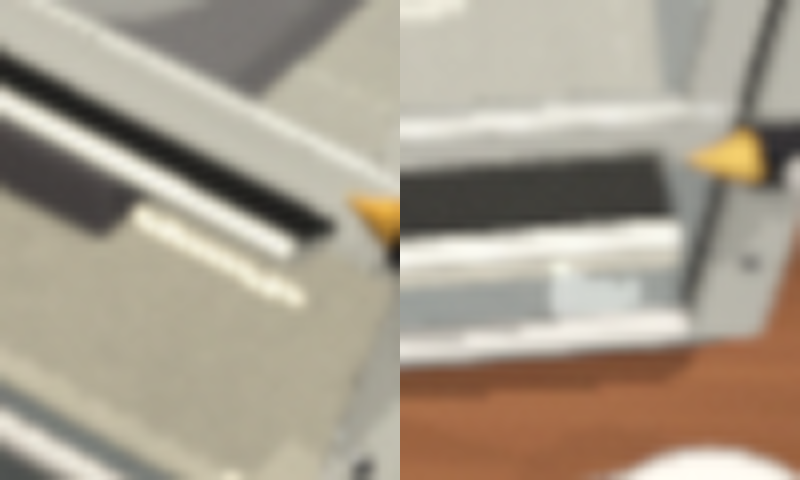

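Lip end at (387.1,236) in the side view and (390.0,175.5) in the top view. Marker tip at (393.1,229.6) in the side view.

```bash
python3 - <<'E'
from h import *
a=load('s3');b=load('t3')
M=tri((a,(393.1,229.7)),(b,(391,164.8)))[0]
x=np.array([.9953,.097,0]);u=.423*x+np.array([0,0,.906]);n=.906*x-np.array([0,0,.423])
for p in((390,174.5),(390,175.5),(389,174.5)):
    R,e=tri((a,(387.1,236)),(b,p));print(R,e,(M-R)@u,(M-R)@n)
E
```

```text
[ 568.04752638 -279.06016869  204.29680539] [0.426526336158677, 0.4265263361587837] 18.12417978505579 21.05714653210647
[ 565.5700406  -279.46926203  205.92446326] [1.4114174978291851, 1.411417497829113] 17.70935825708942 24.015650238942428
[ 568.96258387 -277.30598467  202.3572386 ] [1.5085326831249461, 1.5085326831250176] 19.424201282580626 19.25740299016746
```

Call:
{"fn": "step_arm", "kwargs": {
  "rows": [
    [[1, 0.1, 2.5], 0],
    [[2.2, 0.2, 5], 0],
    [[3.4, 0.3, 7.5], 0],
    [[4.6, 0.4, 10], 0],
    [[5.4, 0.5, 11.5], 0],
    [[5.4, 0.5, 11.5], 0]
  ]
}}

```text
time: 6.03
position: [533.5, -51.7, 191.3]
tool_rot: [179.9, -0.7, -174.5]
ft_force: [-14.5, 1.3, 2.9]
finger_gap: 0.6
gripper_force: 7.1
```

Call:
{"fn": "step_arm", "kwargs": {
  "rows": [
    [[0.8, 0.1, 1.8], 0],
    [[1.7, 0.2, 3.6], 0],
    [[2.5, 0.3, 5.5], 0],
    [[2.5, 0.3, 5.5], 0]
  ]
}}

```text
time: 6.37
position: [536.0, -51.4, 196.8]
tool_rot: [179.9, -0.7, -174.5]
ft_force: [-14.7, 0.8, 3.0]
finger_gap: 0.5
gripper_force: 7.0
```

Call:
{"fn": "step_arm", "kwargs": {
  "rows": [
    [[-4, 0, 0], 0],
    [[-12, -1, 0], 0],
    [[-35, -3, 0], 0],
    [[-60, -6, 0], 0],
    [[-90, -9, 0], 0],
    [[-90, -9, 0], 0]
  ]
}}

```text
time: 6.87
position: [446.4, -61.4, 198.2]
tool_rot: [179.9, -0.2, -174.6]
ft_force: [-0.5, -0.8, 0.0]
finger_gap: 0.7
gripper_force: 0.0
```

```bash
python3 - <<'E'
from h import *
a=snap('side','s4');b=snap('top','t4');print(status.sense()['ft_force'],status.sense()['position'])
s=cv2.imread('pics/s4.png');t=cv2.imread('pics/t4.png')
A=cv2.resize(s[205:265,350:400],(400,480),interpolation=cv2.INTER_CUBIC);B=cv2.resize(t[145:205,355:405],(400,480),interpolation=cv2.INTER_CUBIC)
cv2.imwrite('pics/c5.png',np.hstack([A,B]))
E
```

```text
[0.73517181 0.40643542 0.20215204] [451.65867506 -60.54038235 199.2648073 ]
```

View pics/c5.png

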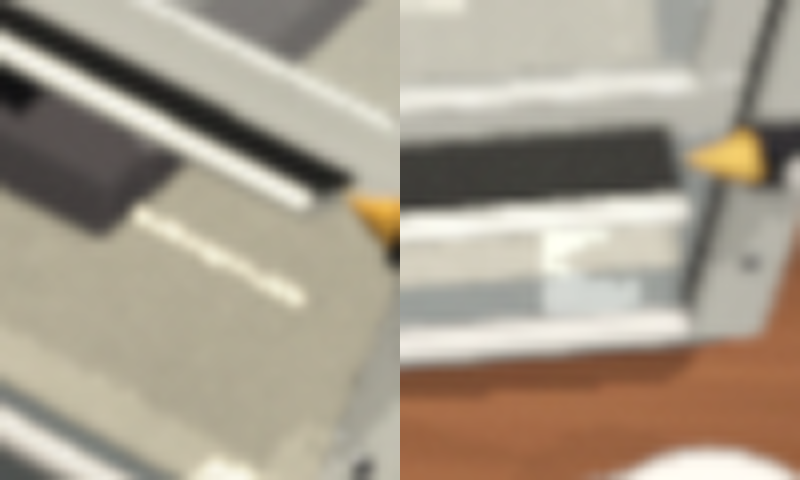

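```bash
python3 - <<'E'
from h import *
a=load('s4');b=load('t4')
M=tri((a,(393.1,229.7)),(b,(390.9,164.8)))[0]
x=np.array([.9953,.097,0]);u=.423*x+np.array([0,0,.906]);n=.906*x-np.array([0,0,.423])
for q,p in(((389,230.4),(391,170.5)),((389,230.4),(391,171.5)),((389,229.9),(390.5,170.5))):
    R,e=tri((a,q),(b,p));print(R,e,(M-R)@u,(M-R)@n)
E
```

```text
[ 577.03808566 -277.71130144  219.00094882] [0.9087645657544495, 0.9087645657543297] 0.8342438152924434 19.23359768579306
[ 574.57548588 -278.11970553  220.57253034] [0.06643222054892978, 0.06643222054905112] 0.46393199968100324 22.154897193139846
[ 577.33028691 -276.53638166  219.77948358] [0.2739108420583017, 0.27391084205808] -0.042337010898322154 19.19617351084179
```

The lip is level with the pointer to about 1 mm, and the arm is clear of everything.

Call:
{"fn": "step_arm", "kwargs": {
  "rows": [
    [[0, 0, 0], 0],
    [[0, 0, 0], 0],
    [[0, 0, 0], 0],
    [[0, 0, 0], 0]
  ]
}}

```text
time: 7.3
position: [452.5, -60.4, 198.7]
tool_rot: [-180.0, 0.0, -174.5]
ft_force: [0.4, 0.1, -0.8]
finger_gap: 0.5
gripper_force: 0.0
```

```bash
python3 -c "
from station import env
print(env.sign_off())"
```

```text
the job is handed in; nothing more can be done
None
```

The sash is pushed up with its lip about 1 mm from level with the pointer by my camera measurement; I felt no contact except on the lip, the arm is clear, and the job is handed in (no verdict was returned).

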